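# Swap the dust filter on the bench extractor head

## Robot

A 6-joint arm with a two-finger parallel gripper is mounted at the origin on the work surface. World frame = base frame: x ahead of the robot, y to its left, z up, the work surface at z = 0. Lengths are in m, angles in rad, forces in N, time in s.
With the tool pointing down it reaches from about 0.375 to 0.9 m from the base axis. Payload 3.1 kg.
Tool frame: the origin (TCP) lies midway between the tips of the shut fingers; the grasp point (between the pads) lies 19 mm behind it; z points along the fingers, y is the line along which they close (so a half turn about z gives the same grasp; the last joint's range is limited). The gripper opens to 87 mm and grips with 3 to 60 N. Pads are 19 mm wide; open, the fingers measure 117 mm over their backs; the gripper's body (75 mm by 190 mm) begins 51 mm behind the grasp point.
Start: joints at [-0.178, 0.527, 1.433, -0, 1.181, -0.178], TCP at [0.625, 0, 0.223] pointing down, gripper open.
Joint ranges: [-3.08, 3.08], [-0.75, 2.2], [0.22, 2.44], [-1.43, 4.57], [0, 2.65], [-2.85, 2.85]. Speed limits (rad/s): [2.79, 2.79, 3.14, 3.14, 3.14, 3.14].

## Interface

Orientations are given as a unit quaternion [x, y, z, w].
In Python, from rig import get_obs, cams, job gives the robot as it stands.
- The arm moves only by the tool servo_tool, never from a script. Its argument "moves" is text: rows parted by semicolons, each of 5 numbers parted by spaces: the shift along the tool's x, y, z in m, then the turn about the tool's z in degrees, then the finger opening in m, from 0 to 0.087. In form: dx dy dz spin claw; .... A call has 1 to 10 rows; each row is the pose to reach, as a shift and turn from the pose commanded when the call began, along the tool's axes at that moment; what a row does not reach only later rows make up. A row lasts 1/12 s, in which the tool goes at most 41.7 mm and 7.16 degrees, less where a joint would pass 70% of its speed; a pose out of reach is approached as far as the arm can. A call with a gripper value outside its range is refused whole. The fingers move at their own pace and stop on an object; "grip_force" is the grip in N (left out, the last holds). Time passes only in rows, so rows that repeat a pose let the fingers close. It gives the time, the measured TCP pose, the force, the opening and the grip force at its end, in the units of the state.
- get_obs(): the state, without advancing time (a new reading comes with each control period).
- cams.camera(name): name is "scene" or "side" or "wrist"; returns the picture (480x640x3 uint8, blue, green, red); there is no depth.
- cams.camera_model(name): a dict with "fx", "fy", "cx", "cy" (pixels), "R" (3x3) and "t" (3): a world point X has camera coordinates R X + t. Camera axes: x right, y down, z forward; pixel columns grow to the right and rows downward; lengths in m; the calibration is good to about 2 mm. A picture is of the moment at which its call begins: read the wrist's pose just before it. camera_model takes no time and is no camera call; for the wrist camera it gives the pose at the moment of the call.
- job.hand_in(): hands the job in; it is judged then, once.
The state is a dict: "time": time; "q": joint angles; "joint_velocities": joint speeds; "joint_torque": joint torques, N m; "position": TCP position; "tool_rot": TCP orientation; "ft_force": force on the tool from outside, world axes, zero at the start; "moment": the same for the moment, N m; "grip_width": finger opening in m; "grip_force": force on a finger pad.
Only numpy, scipy, OpenCV 4.12 (cv2) and the standard library are available. Lean on these libraries where they do the work, as an engineer would, in place of code of your own. Each camera call takes 0.05 s, during which the arm holds its last target. There are 200 camera calls.

## Task

First post the spent pleated cassette down through the spring flap of the grey waste box, so that the flap shuts behind it. Then fit the fresh round filter to the tilted filter head: line its lugs up with the slots, press it fully in against the spring and twist it clockwise about a quarter turn to its stop, so that it stays locked when let go. Leave the other things on the bench where they stand.

Things in the scene. Friction and masses are not known exactly. Their poses are not given: they have to be found in the camera images.
- port: Mouth of the filter head: grey barrel, 108 mm across (clamp rings 114), 110 deep, leaning 26 deg (0.46 rad) towards its front. Origin: centre of the mouth on the outer face of its 6 mm aluminium plate, 165 mm above the bench. z points out along the barrel's axis (up and forward), y is level, x points up and back across the mouth. Hole in the plate 49 mm across.
- slot (a point): Middle of the slot on the port's +y side, 29 mm from the axis, in the plate's outer face. Two opposite slots, 15 mm wide, run out from the hole along the port's +y and -y to 34 mm from the axis, right through the 6 mm plate.
- lock (a point): Where one lug ends up: 29 mm from the axis, 6 mm behind the outer face. Once through the slots the lugs turn clockwise (looking into the mouth) 82 deg to a stop; the other way is blocked. On the way they pass a 2.5 mm hump on the plate's back, only while pressed fully in; let go, the spring lifts them 5 mm to the plate's back, held by the hump.
- spring_pad (a joint): Rubber pad inside the mouth, 38 mm across, face 4 mm below the plate's outer face; travel in m, 0 at rest, 0.016 with the filter pressed fully in, 0.011 when locked and let go. It pushes the filter out with 3 N at first and 8 N fully in.
- stand: Fixed dark steel stand of the filter head: base plate 160 (x) x 150 (y) mm, origin under its centre. The mouth's centre lies 30 mm to its -x side (its front), 165 up. Stand and barrel are lower than 200 mm.
- filter: Fresh filter: grey, round, 68 mm high, 0.2 to 0.3 kg, standing on its stem. Origin: centre of the stem's end, z up its axis. Stem 44 mm across, z 0 to 20, end tapered to 37 over 4 mm. Two opposite lugs along +x and -x, 10 mm wide, to 31 mm from the axis, z 4 to 9. Body 84 mm across, z 20 to 40; its underside meets the port's plate when pressed fully in. Same after half a turn.
- filter_bar (a point): Middle of the filter's straight grip bar, on its axis 54 mm above its origin. Bar 60 mm long along the filter's x (right over the lugs), 14 mm thick along y, from z 40 to 68.
- cassette: Spent pleated filter cassette, a box 32 (x) x 48 (y) x 80 (z) mm, brown with black end caps, standing upright. Origin: centre of its underside. 0.15 to 0.25 kg.
- waste_box: Fixed grey steel waste box, 136 x 136 mm, 165 high, walls and roof 5 mm. Origin: under its centre. Slot through the middle of the roof, 48 (x) x 64 (y) mm, closed from below by the spring flap.
- flap (a joint): Spring flap under the box's slot: 0 shut, grows as it swings down into the box, 1.6 rad wide open; hinged along the slot's +x edge. Weak spring (0.2 to 0.4 N at its tip): a cassette let go more than half way in falls through by its own weight and the flap shuts; a fallen cassette leaves it free.
- sanding_block: Bystander: sanding block, 40 x 65 mm, 30 high, white with a green top; stands off one end of the filter's grip bar. Origin under its centre.
- hardener_tin: Bystander: steel tin, 36 mm across, 55 high; stands beside the cassette. Origin under its centre.
- sealer_bottle: Bystander: white plastic bottle, 60 mm across, 150 high, in front of the filter head or the waste box. Origin under its centre.
- mug: Bystander: white mug, 76 mm across, 85 high, in front of the filter head or the waste box. Origin under its centre.
- stone_sample: Bystander: flat stone tile, 60 x 60 mm, 20 high. Origin under its centre.
- spanner: Bystander: 150 mm spanner lying flat, under 15 mm high. Origin under its centre.
- grout_bottle: Bystander: slim grey bottle, 42 mm across, 120 high, in front. Origin under its centre.
- wax_jar: Bystander: amber jar, 64 mm across, 60 high, at the side. Origin under its centre.
Not all that is in view belongs to the job. Several things look just like the cassette: the one meant starts nearest to the robot's base.

How it is judged:
By the outcome, as a careful person would: the job done as asked, in the order asked, and still so for the second after the job is handed in, with the robot touching nothing.
It also fails if it takes over 61 s, if anything falls off the work surface, if the arm or the gripper's body presses on something with over 40 N, if the wrist force passes 120 N, or if a joint passes its speed limit or range.

## Working session

There is one attempt and no reset: what is moved stays moved. The work goes in short steps, Python scripts to look and compute and a tool call to move; the robot and the scene stay as the last step left them, time stands still between calls to the robot, and variables do not carry over. Pictures are saved under pics/ and viewed, at most 10 in all, crops included, and the job is handed in when it is done.

Besides the shell and the picture viewer there is one more tool, called after ">>>" as name(argument=value, ...) on one line, values as JSON. servo_tool: Moves the arm, as the interface text tells. Its arguments: {"type":"object","properties":{"moves":{"type":"string"},"grip_force":{"type":"number"}},"required":["moves"]}

```bash
ls; mkdir -p pics; python3 - <<'E'
from rig import get_obs,cams,job
import cv2,numpy as np
a=[cams.camera(n) for n in("scene","side","wrist")]
for n,i in zip(("scene","side","wrist"),a): cv2.imwrite(f"pics/{n}0.png",i)
for n in("scene","side","wrist"):
    m=cams.camera_model(n);print(n,m["fx"],m["cx"],m["cy"],np.round(m["R"],3).tolist(),np.round(m["t"],3))
print(get_obs())
E
```

```text
pics
scene 465.3415343612995 315.68183503766994 244.96439711805755 [[0.803, 0.596, -0.003], [0.467, -0.631, -0.62], [-0.372, 0.496, -0.785]] [-0.493 -0.124  1.282]
side 618.1930471024946 325.45542466996136 239.97551725991775 [[0.988, -0.152, -0.015], [-0.098, -0.558, -0.824], [0.117, 0.816, -0.566]] [-0.505  0.199  1.488]
wrist 430.36158593748496 319.23198580759174 237.00433052063198 [[1.0, 0.0, -0.003], [0.001, -0.967, 0.254], [-0.002, -0.254, -0.967]] [-0.625 -0.032  0.391]
{'time': 0.15, 'q': array([-1.78490241e-01,  5.28237883e-01,  1.43362048e+00, -2.40343832e-05,
        1.18140095e+00, -1.78514276e-01]), 'joint_velocities': array([-0.00140994, -0.0035055 , -0.00258038,  0.00129236,  0.00047892,
       -0.00051357]), 'joint_torque': array([ 9.14956272e-04, -4.40429199e+01, -1.76841742e+01,  6.33679633e-02,
        5.52540855e-02, -1.06930895e-04]), 'position': array([6.24430768e-01, 1.31356587e-04, 2.21801516e-01]), 'tool_rot': array([ 7.07094806e-01,  7.07118265e-01, -4.84395198e-04, -6.78178841e-04]), 'ft_force': array([-0.07511176, -0.00396379,  0.36315266]), 'moment': array([-0.03146763,  0.00440658,  0.0071402 ]), 'grip_force': 0.0, 'grip_width': 0.08692539569748643}
```

View pics/scene0.png

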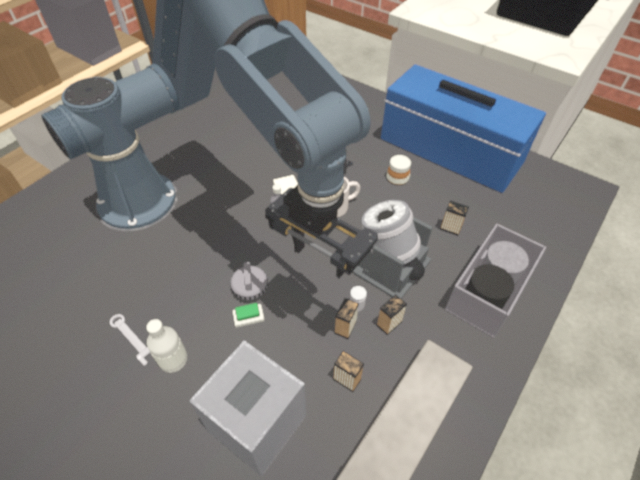

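View pics/side0.png

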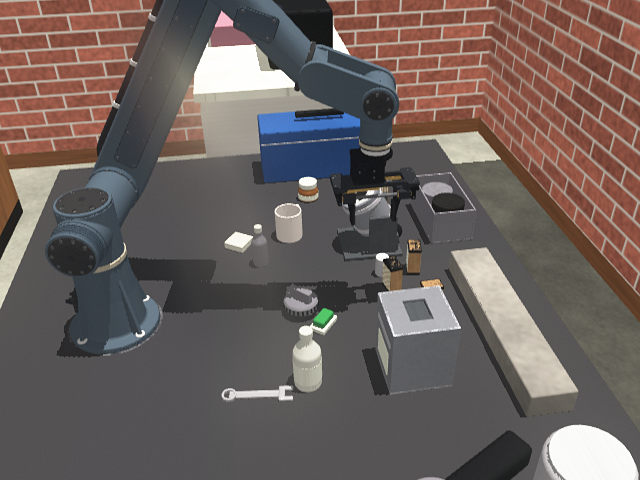

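Scene: four cassette look-alikes at about (347,317), (392,314), (348,371) and (454,217). The filter is at (248,282) with the sanding block at (248,314). The waste box roof is at (248,392), the mouth at (388,218), the bottle at (167,345) and the tin at (358,297). The side view agrees. I'll work out which cassette is nearest the base and look at a close crop.

```bash
cat > h.py <<'E'
import numpy as np,cv2
from rig import get_obs,cams,job
from scipy.spatial.transform import Rotation as Rn
def ray(m,u,v):
    d=m["R"].T@np.array([(u-m["cx"])/m["fx"],(v-m["cy"])/m["fy"],1]); return -m["R"].T@m["t"],d
def plane(m,u,v,z):
    c,d=ray(m,u,v); return c+d*(z-c[2])/d[2]
def proj(m,X):
    c=m["R"]@np.asarray(X,float)+m["t"]; return np.array([m["fx"]*c[0]/c[2]+m["cx"],m["fy"]*c[1]/c[2]+m["cy"]])
def tri(l):
    A=np.zeros((3,3));b=np.zeros(3)
    for m,u,v in l:
        c,d=ray(m,u,v);d=d/np.linalg.norm(d);P=np.eye(3)-np.outer(d,d);A+=P;b+=P@c
    return np.linalg.solve(A,b)
def tool():
    o=get_obs();return o,Rn.from_quat(o["tool_rot"]).as_matrix()
E
python3 - <<'E'
from h import *
m=cams.camera_model("scene")
for n,u,v,z in [("casA",347,304,.08),("casB",393,300,.08),("casC",348,359,.08),("casD",456,207,.08),("box",248,392,.165),("mouth",386,215,.165),("filterbar",248,272,.068),("sand",248,312,.03)]:
    p=plane(m,u,v,z);print(n,p.round(3),np.hypot(*p[:2]).round(3))
i=cv2.imread("pics/scene0.png");w=cv2.imread("pics/wrist0.png")
def c(x,y,W=133,H=100,im=i): return cv2.resize(im[y:y+H,x:x+W],(400,300),interpolation=cv2.INTER_CUBIC)
cv2.imwrite("pics/crops0.png",np.vstack([np.hstack([c(300,280),c(185,340)]),np.hstack([c(185,240),c(330,180)])]))
E
```

```text
casA [0.676 0.028 0.08 ] 0.677
casB [0.749 0.094 0.08 ] 0.755
casC [ 0.748 -0.074  0.08 ] 0.751
casD [0.737 0.419 0.08 ] 0.847
box [ 0.665 -0.257  0.165] 0.713
mouth [0.643 0.221 0.165] 0.68
filterbar [ 0.446 -0.03   0.068] 0.447
sand [ 0.497 -0.093  0.03 ] 0.506
```

View pics/crops0.png

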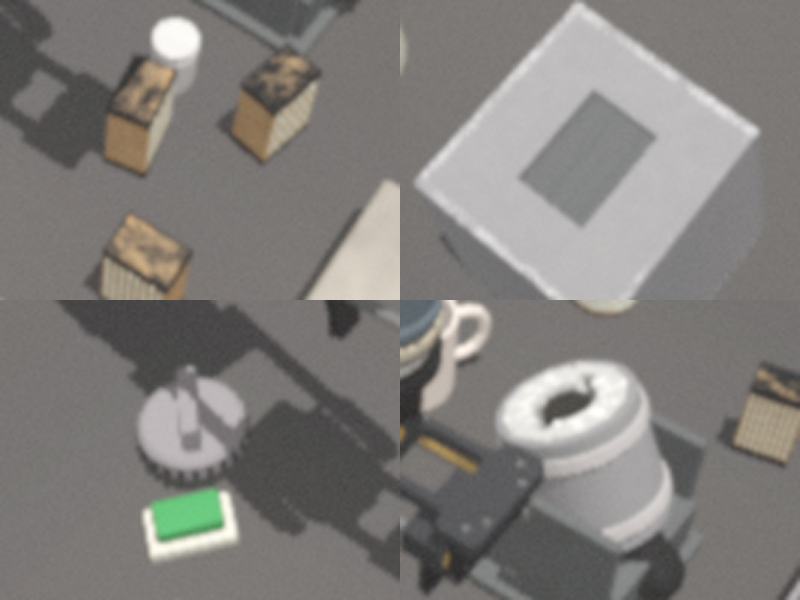

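View pics/wrist0.png

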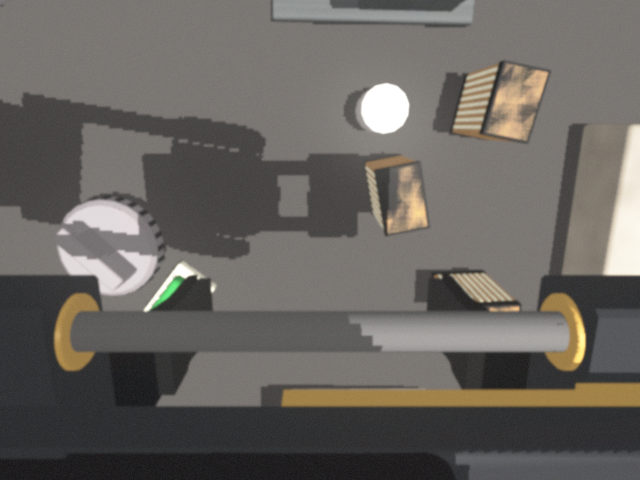

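The crop shows casA at (347,304), with the tin beside it. It is also nearest the base at 0.677 m, so it's the one. Its top-face corners in the wrist view are about (382,168), (422,163), (428,227) and (387,235). Next I'll work out its yaw and the box slot.

```bash
python3 - <<'E'
from h import *
def rect(P):
    P=np.array(P)[:,:2];c=P.mean(0)
    L=[(np.linalg.norm(P[(i+1)%4]-P[i])*1000).round(1) for i in range(4)]
    A=[np.degrees(np.arctan2(*(P[(i+1)%4]-P[i])[::-1])).round(1)for i in range(4)]
    return c.round(4),L,A
w=cams.camera_model("wrist");s=cams.camera_model("scene");d=cams.camera_model("side")
print("cas",rect([plane(w,*p,.08) for p in [(382,168),(422,163),(428,227),(387,235)]]))
print("casC",plane(w,475,290,.05))
C=lambda x,y:(185+(x-400)/3-.5+.17,340+y/3-.5+.17)
print("slot",rect([plane(s,*C(*p),.165) for p in [(595,90),(655,135),(583,226),(520,178)]]))
R=[plane(s,*C(*p),.165) for p in [(415,183),(578,5),(758,132)]]
print("roof",rect(R+[R[0]+R[2]-R[1]]))
print("sideslot",[plane(d,*p,.165).round(3) for p in [(415,311)]])
print("roof side",rect([plane(d,*p,.165) for p in [(378,297),(440,289),(459,324),(386,335)]]))
print("tin",plane(w,385,108,.055))
print("filter",plane(w,112,245,.04),[plane(w,*p,.068) for p in[(65,230),(130,280)]])
E
```

```text
cas (array([0.6863, 0.0173]), [np.float64(28.0), np.float64(46.5), np.float64(30.1), np.float64(48.8)], [np.float64(7.1), np.float64(-81.1), np.float64(-168.4), np.float64(96.4)])
casC [ 0.75427276 -0.06399084  0.05      ]
slot (array([ 0.6636, -0.257 ]), [np.float64(44.9), np.float64(62.0), np.float64(45.6), np.float64(63.1)], [np.float64(0.2), np.float64(-88.7), np.float64(-178.6), np.float64(90.7)])
roof (array([ 0.6639, -0.2576]), [np.float64(133.7), np.float64(134.4), np.float64(133.7), np.float64(134.4)], [np.float64(90.0), np.float64(0.8), np.float64(-90.0), np.float64(-179.2)])
sideslot [array([ 0.658, -0.262,  0.165])]
roof side (array([ 0.66 , -0.261]), [np.float64(135.6), np.float64(112.0), np.float64(149.6), np.float64(115.3)], [np.float64(1.5), np.float64(-88.0), np.float64(-177.5), np.float64(85.0)])
tin [0.67334444 0.08033589 0.055     ]
filter [ 0.45278681 -0.02845499  0.04      ] [array([ 0.43267612, -0.00877636,  0.068     ]), array([ 0.47749972, -0.04891355,  0.068     ])]
```

>>> servo_tool(moves="0.010 0.035 0.0 -5 0.087; 0.017 0.062 0.02 -9 0.087; 0.017 0.062 0.06 -9 0.087; 0.017 0.062 0.10 -9 0.087; 0.017 0.062 0.14 -9 0.087; 0.017 0.062 0.170 -9 0.087; 0.017 0.062 0.170 -9 0.087; 0.017 0.062 0.170 -9 0.028; 0.017 0.062 0.170 -9 0.028; 0.017 0.062 0.170 -9 0.028", grip_force=25)

```text
time: 0.98
position: [0.6893, 0.0167, 0.0556]
tool_rot: [0.649, 0.76, 0.002, 0.002]
ft_force: [-0.5, 0.4, -0.3]
grip_width: 0.0745
grip_force: 0.0
```

>>> servo_tool(moves="0 0 0 0 0.028; 0 0 0 0 0.028; 0 0 0 0 0.028; 0 0 0 0 0.028; 0 0 0 0 0.028; 0 0 0 0 0.028; 0 0 0 0 0.028; 0 0 0 0 0.028")

```text
time: 1.65
position: [0.6866, 0.0171, 0.0525]
tool_rot: [0.649, 0.76, -0.0, -0.0]
ft_force: [-1.6, -0.5, 2.0]
grip_width: 0.0324
grip_force: 24.3
```

>>> servo_tool(moves="0 0 -0.04 0 0.028; 0 0 -0.08 0 0.028; 0 0 -0.12 0 0.028; -0.02 -0.005 -0.155 0 0.028; -0.055 -0.013 -0.175 2 0.028; -0.09 -0.022 -0.19 4 0.028; -0.13 -0.032 -0.20 6 0.028; -0.165 -0.04 -0.20 8 0.028; -0.2 -0.049 -0.20 8.5 0.028; -0.235 -0.057 -0.20 8.5 0.028")

```text
time: 2.48
position: [0.6667, -0.2256, 0.2522]
tool_rot: [0.704, 0.71, -0.0, -0.0]
ft_force: [-0.1, 0.8, -2.3]
grip_width: 0.0319
grip_force: 25.0
```

>>> servo_tool(moves="-0.027 -0.012 0 0 0.028; -0.027 -0.012 0 0 0.028; -0.027 -0.012 0 0 0.028; -0.027 -0.012 0 0 0.028")

```text
time: 2.82
position: [0.6554, -0.2506, 0.2517]
tool_rot: [0.704, 0.71, 0.0, -0.001]
ft_force: [0.1, 0.5, -2.6]
grip_width: 0.0318
grip_force: 25.0
```

```bash
python3 - <<'E'
from h import *
o=get_obs();print(o["position"].round(4),o["tool_rot"].round(3),o["grip_width"])
n="wrist";m=cams.camera_model(n);w=cams.camera(n);s=cams.camera("scene")
cv2.imwrite("pics/w1.png",w);cv2.imwrite("pics/s1.png",s)
cv2.imwrite("pics/c1.png",np.hstack([cv2.resize(w,(400,300)),cv2.resize(s[300:450,170:370],(400,300))]))
E
```

```text
[ 0.6554 -0.2506  0.2517] [ 0.704  0.71   0.    -0.001] 0.03178624219532523
```

View pics/c1.png

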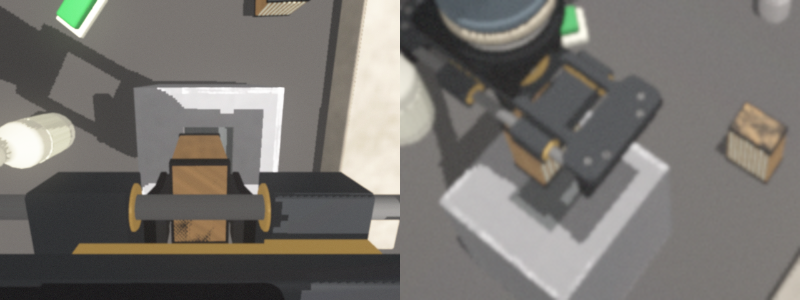

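Wrist view: the cassette is held square over the box, with the box's far roof corners at about (219,141) and (453,141) full scale. I'll cross-check the box centre from those.

```bash
python3 - <<'E'
from h import *
m=cams.camera_model("wrist")
a,b=plane(m,219,141,.165),plane(m,453,141,.165);print(a,b,(a+b)/2-[0,.068,0])
# cassette front face bottom corners in view ~ (288,215),(352,215)?
print(plane(m,284,215,.2),plane(m,360,215,.2))
E
```

```text
[ 0.59953218 -0.19056029  0.165     ] [ 0.73201096 -0.18913168  0.165     ] [ 0.66577157 -0.25784599  0.165     ]
[ 0.63882829 -0.22561834  0.2       ] [ 0.6774651  -0.22519112  0.2       ]
```

>>> servo_tool(moves="-0.007 0.0095 0 0 0.028; -0.007 0.0095 0 0 0.028; -0.007 0.0095 0.02 0 0.028; -0.007 0.0095 0.035 0 0.028; -0.007 0.0095 0.05 0 0.028; -0.007 0.0095 0.065 0 0.028; -0.007 0.0095 0.076 0 0.028; -0.007 0.0095 0.082 0 0.028; -0.007 0.0095 0.082 0 0.028")

```text
time: 3.67
position: [0.6643, -0.2567, 0.1687]
tool_rot: [0.704, 0.71, -0.0, -0.002]
ft_force: [-0.3, 0.2, -2.4]
grip_width: 0.0317
grip_force: 25.0
```

>>> servo_tool(moves="0 0 0 0 0.087; 0 0 0 0 0.087; 0 0 0 0 0.087; 0 0 0 0 0.087; 0 0 0 0 0.087; 0 0 -0.01 0 0.087; 0 0 -0.04 0 0.087; 0 0 -0.08 0 0.087; 0 0 -0.12 0 0.087; 0.03 -0.02 -0.12 0 0.087")

```text
time: 4.5
position: [0.653, -0.2363, 0.3022]
tool_rot: [0.705, 0.709, 0.003, 0.014]
ft_force: [2.1, -0.3, 2.2]
grip_width: 0.0852
grip_force: 0.0
```

```bash
python3 - <<'E'
from h import *
o=get_obs();print(o["position"].round(4),o["q"].round(3),o["ft_force"])
w=cams.camera("wrist");s=cams.camera("scene");d=cams.camera("side")
for n,i in zip("wsd",(w,s,d)):cv2.imwrite(f"pics/{n}2.png",i)
z=lambda i,x,y:cv2.resize(i[y:y+150,x:x+200],(400,300),interpolation=cv2.INTER_CUBIC)
cv2.imwrite("pics/c2.png",np.vstack([np.hstack([z(s,170,300),z(d,340,250)]),np.hstack([z(s,300,160),z(d,300,130)])]))
E
```

```text
[ 0.653  -0.2363  0.3022] [-0.507  0.547  1.167 -0.002  1.399 -0.511] [ 2.11212574 -0.34120351  2.16699094]
```

View pics/c2.png

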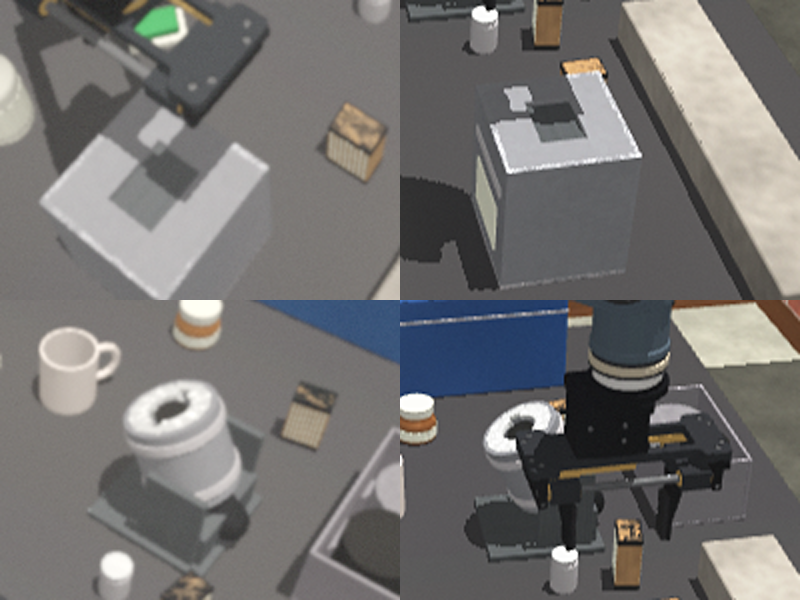

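The flap is shut and the cassette is gone inside the box. Scene crop: base-plate corners at about (345,265), (396,296) and (431,226), mouth at (387,215). Now for the port pose.

```bash
python3 - <<'E'
from h import *
s=cams.camera_model("scene");d=cams.camera_model("side")
for p in [(345,265),(396.5,295.5),(431,226)]: print(plane(s,*p,.006).round(3))
# side crop origin (300,130), scale2, offset (400,300)
S=lambda x,y:(300+(x-400)/2,130+(y-300)/2)
for p in [(490,558),(603,550),(475,497)]: print("side",plane(d,*S(*p),.006).round(3))
print(plane(s,387,215,.165),plane(d,*S(522,432),.165))
print("tri",tri([(s,387,215),(d,*S(522,432))]))
import numpy as np
w0=[(273,20),(472,22)]
E
```

```text
[0.588 0.155 0.006]
[0.734 0.154 0.006]
[0.697 0.392 0.006]
side [0.588 0.151 0.006]
side [0.744 0.143 0.006]
side [0.593 0.303 0.006]
[0.64471325 0.22261399 0.165     ] [0.64132619 0.20878257 0.165     ]
tri [0.64353131 0.22727207 0.15630518]
```

Stand yaw is about 0 and the port leans towards the robot, so the tool must tilt outwards. Moves only shift and spin, so I'll try the edge of reach to see whether it tilts the tool and whether the tilt stays.

>>> servo_tool(moves="0 0.04 0 0 0.087; 0 0.08 0 0 0.087; 0 0.12 0 0 0.087; 0 0.16 0 0 0.087; 0 0.2 0 0 0.087; 0 0.24 0 0 0.087; 0 0.28 0 0 0.087; 0 0.32 0 0 0.087; 0 0.36 0 0 0.087; 0 0.38 0 0 0.087")

```text
time: 5.48
position: [0.9133, -0.2072, 0.2644]
tool_rot: [0.704, 0.71, 0.009, 0.014]
ft_force: [-0.3, 0.6, 0.3]
grip_width: 0.0871
grip_force: 0.0
```

```bash
cat > st.py <<'E'
from h import *
o,R=tool();print(o["time"],o["position"].round(4),o["q"].round(3),"toolx",R[:,0].round(3),"tooly",R[:,1].round(3),"toolz",R[:,2].round(3),o["ft_force"].round(1),o["moment"].round(2),round(o["grip_width"],4))
E
python3 st.py
```

```text
5.4833 [ 0.9133 -0.2072  0.2644] [-0.343  1.055  0.218  0.004  1.835 -0.351] toolx [-0.009  1.    -0.008] tooly [0.999 0.009 0.032] toolz [ 0.033 -0.008 -0.999] [-0.3  0.6  0.3] [0.04 0.03 0.02] 0.0871
```

>>> servo_tool(moves="0 0 0 0 0.087; 0 -0.04 0 0 0.087; 0 -0.08 0 0 0.087; 0 -0.12 0 0 0.087; 0 -0.16 0 0 0.087; 0 -0.20 0 0 0.087; 0 -0.20 0 0 0.087; 0 -0.20 0 0 0.087")

```text
time: 6.15
position: [0.7097, -0.2102, 0.263]
tool_rot: [0.705, 0.709, 0.009, 0.015]
ft_force: [-0.2, 0.1, 0.7]
grip_width: 0.0872
grip_force: 0.0
```

```bash
python3 st.py
```

```text
6.15 [ 0.7097 -0.2102  0.263 ] [-0.441  0.644  1.09   0.006  1.373 -0.448] toolx [-0.006  1.    -0.01 ] tooly [0.999 0.007 0.034] toolz [ 0.034 -0.009 -0.999] [-0.2  0.1  0.7] [ 0.01 -0.02 -0.01] 0.0872
```

The commanded pose follows the reached one, and the small tilt of 0.034 rad persisted. So I can build tilt up at the reach limit with the filter held. First I'll fetch the filter and look from close by.

>>> servo_tool(moves="0.018 -0.03 0 -7 0.087; 0.038 -0.06 0.01 -14 0.087; 0.058 -0.09 0.02 -21 0.087; 0.078 -0.12 0.03 -28 0.087; 0.098 -0.15 0.04 -35 0.087; 0.118 -0.18 0.05 -42 0.087; 0.135 -0.205 0.06 -48 0.087; 0.135 -0.205 0.06 -48 0.087; 0.135 -0.205 0.06 -48 0.087")

```text
time: 6.9
position: [0.5103, -0.0765, 0.1929]
tool_rot: [0.354, 0.935, 0.002, 0.018]
ft_force: [1.2, -0.8, 0.5]
grip_width: 0.087
grip_force: 0.0
```

```bash
python3 st.py; python3 - <<'E'
from h import *
w=cams.camera("wrist");cv2.imwrite("pics/w3.png",w)
E
```

```text
6.9 [ 0.5103 -0.0765  0.1929] [-0.368  0.409  1.763  0.006  0.933 -1.218] toolx [-0.748  0.662 -0.033] tooly [0.662 0.749 0.017] toolz [ 0.036 -0.009 -0.999] [ 1.2 -0.8  0.5] [ 0.05 -0.02 -0.02] 0.087
```

View pics/w3.png

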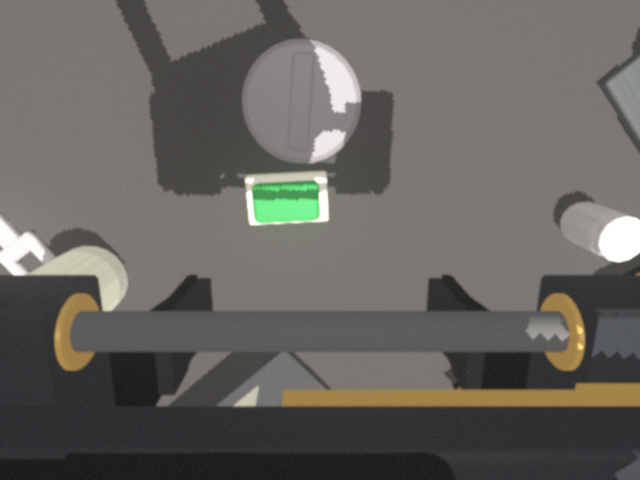

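The filter's bar top runs from about (302,51) to (299,151), with the sanding block at (287,200) off its end.

```bash
python3 - <<'E'
from h import *
o,R=tool();m=cams.camera_model("wrist")
a,b=plane(m,302.5,51,.068),plane(m,299,151,.068);c=(a+b)/2
print(a,b,np.linalg.norm(a-b),"body",plane(m,302,101,.04))
u=a-b;print("bar yaw",np.degrees(np.arctan2(u[1],u[0])),"toolx yaw",np.degrees(np.arctan2(R[1,0],R[0,0])))
t=np.array([*c[:2],.044]);print("shift tool axes",R.T@(t-o["position"]))
E
```

```text
[ 0.42711161 -0.01243989  0.068     ] [ 0.47031096 -0.05458501  0.068     ] 0.06035225749609044 body [ 0.4478419  -0.03242986  0.04      ]
bar yaw 135.70772101999944 toolx yaw 138.450604209193
shift tool axes [ 0.08209592 -0.01174382  0.1463825 ]
```

>>> servo_tool(moves="0.04 -0.006 0 3 0.087; 0.082 -0.012 0.01 3 0.087; 0.082 -0.012 0.04 3 0.087; 0.082 -0.012 0.08 3 0.087; 0.082 -0.012 0.12 3 0.087; 0.082 -0.012 0.144 3 0.087; 0.082 -0.012 0.144 3 0.01; 0.082 -0.012 0.144 3 0.01; 0.082 -0.012 0.144 3 0.01; 0.082 -0.012 0.144 3 0.01", grip_force=55)

```text
time: 7.78
position: [0.4462, -0.0329, 0.0463]
tool_rot: [0.379, 0.925, 0.003, 0.018]
ft_force: [-0.7, -0.3, 1.0]
grip_width: 0.0681
grip_force: 0.0
```

>>> servo_tool(moves="0 0 0 0 0.01; 0 0 0 0 0.01; 0 0 0 0 0.01; 0 0 0 0 0.01; 0 0 0 0 0.01; 0 0 0 0 0.01; 0 0 0 0 0.01; 0 0 0 0 0.01; 0 0 0 0 0.01")

```text
time: 8.53
position: [0.4436, -0.0319, 0.0445]
tool_rot: [0.379, 0.925, 0.003, 0.016]
ft_force: [0.8, 0.5, 1.0]
grip_width: 0.0139
grip_force: 55.0
```

```bash
python3 st.py
```

```text
8.5333 [ 0.4436 -0.0319  0.0445] [-0.326  0.626  2.044  0.008  0.44  -1.127] toolx [-0.713  0.701 -0.027] tooly [0.701 0.713 0.017] toolz [ 0.031 -0.007 -0.999] [0.8 0.5 1. ] [ 0.1  -0.04  0.04] 0.0139
```

>>> servo_tool(moves="0 0 -0.03 0 0.01; 0 0 -0.07 0 0.01; 0 0 -0.11 0 0.01; -0.016 0.031 -0.13 6 0.01; -0.032 0.062 -0.15 12 0.01; -0.048 0.093 -0.17 18 0.01; -0.064 0.124 -0.19 25 0.01; -0.08 0.155 -0.21 32 0.01; -0.097 0.186 -0.225 38 0.01; -0.114 0.217 -0.24 45 0.01")

```text
time: 9.37
position: [0.67, 0.0456, 0.2913]
tool_rot: [0.706, 0.708, 0.008, 0.013]
ft_force: [1.3, -0.5, -2.9]
grip_width: 0.0137
grip_force: 55.0
```

>>> servo_tool(moves="0.013 0.04 0 0 0.01; 0.026 0.08 0 0 0.01; 0.035 0.12 0 0 0.01; 0.035 0.16 0 0 0.01; 0.035 0.2 0 0 0.01; 0.035 0.24 0 0 0.01; 0.035 0.28 0 0 0.01")

```text
time: 9.95
position: [0.9277, 0.0809, 0.2901]
tool_rot: [0.704, 0.71, 0.014, 0.018]
ft_force: [81.9, 2.9, 11.1]
grip_width: 0.0137
grip_force: 55.0
```

```bash
python3 st.py
```

```text
9.95 [0.9277 0.0809 0.2901] [-0.031  1.028  0.217 -0.004  1.852 -0.042] toolx [-0.009  1.    -0.006] tooly [0.999 0.009 0.045] toolz [ 0.045 -0.005 -0.999] [81.9  2.9 11.1] [ 0.5  -7.98 -0.43] 0.0137
```

>>> servo_tool(moves="0 0.04 0 0 0.01; 0 0.08 0 0 0.01; 0 0.12 0 0 0.01; 0 0.16 0 0 0.01")

```text
time: 10.28
position: [0.9458, 0.074, 0.2695]
tool_rot: [0.703, 0.71, 0.026, 0.029]
ft_force: [-0.4, -0.4, -1.6]
grip_width: 0.0136
grip_force: 55.0
```

```bash
python3 st.py
```

```text
10.2833 [0.9458 0.074  0.2695] [-0.039  1.051  0.218 -0.     1.794 -0.048] toolx [-0.009  1.    -0.004] tooly [0.997 0.009 0.078] toolz [ 0.079 -0.003 -0.997] [-0.4 -0.4 -1.6] [0.02 0.15 0.01] 0.0136
```

The 82 N was just from stopping hard at the limit; it's gone now. The tilt is growing, so I'll push on with bigger requests.

>>> servo_tool(moves="0 0.4 -0.05 0 0.01; 0 0.4 -0.05 0 0.01; 0 0.4 -0.05 0 0.01; 0 0.4 -0.05 0 0.01")

```text
time: 10.62
position: [0.9602, 0.0658, 0.259]
tool_rot: [0.703, 0.709, 0.039, 0.04]
ft_force: [0.3, -0.7, -2.5]
grip_width: 0.0136
grip_force: 55.0
```

```bash
python3 st.py
```

```text
10.6167 [0.9602 0.0658 0.259 ] [-0.049  1.063  0.218  0.004  1.749 -0.057] toolx [-0.009  1.    -0.002] tooly [0.994 0.009 0.112] toolz [ 0.112 -0.001 -0.994] [ 0.3 -0.7 -2.5] [ 0.01  0.14 -0.05] 0.0136
```

>>> servo_tool(moves="0.03 0.4 -0.08 0 0.01; 0.03 0.4 -0.08 0 0.01")

```text
time: 10.78
position: [0.9698, 0.0676, 0.2611]
tool_rot: [0.702, 0.708, 0.051, 0.051]
ft_force: [0.5, 0.8, -1.5]
grip_width: 0.0134
grip_force: 55.0
```

>>> servo_tool(moves="0.03 0.4 -0.08 0 0.01; 0.03 0.4 -0.08 0 0.01")

```text
time: 10.95
position: [0.9783, 0.0698, 0.2669]
tool_rot: [0.701, 0.708, 0.064, 0.062]
ft_force: [-0.6, 0.3, -2.5]
grip_width: 0.0137
grip_force: 55.0
```

>>> servo_tool(moves="0.03 0.4 -0.08 0 0.01; 0.03 0.4 -0.08 0 0.01; 0.03 0.4 -0.08 0 0.01; 0.03 0.4 -0.08 0 0.01; 0.03 0.4 -0.08 0 0.01; 0.03 0.4 -0.08 0 0.01; 0.03 0.4 -0.08 0 0.01; 0.03 0.4 -0.08 0 0.01")

```text
time: 11.62
position: [0.9829, 0.0725, 0.2806]
tool_rot: [0.7, 0.707, 0.075, 0.071]
ft_force: [-0.8, 0.3, -2.0]
grip_width: 0.0138
grip_force: 55.0
```

```bash
python3 st.py
```

```text
11.6167 [0.9829 0.0725 0.2806] [-0.044  1.044  0.219  0.015  1.672 -0.05 ] toolx [-0.01   1.     0.004] tooly [0.979 0.009 0.205] toolz [ 0.205  0.006 -0.979] [-0.8  0.3 -2. ] [-0.03  0.23  0.02] 0.0138
```

>>> servo_tool(moves="0.03 0.4 -0.06 0 0.01; 0.03 0.4 -0.06 0 0.01")

```text
time: 11.78
position: [0.9922, 0.0739, 0.2866]
tool_rot: [0.699, 0.705, 0.088, 0.083]
ft_force: [0.9, 0.4, -2.2]
grip_width: 0.0139
grip_force: 55.0
```

>>> servo_tool(moves="0.03 0.4 -0.06 0 0.01; 0.03 0.4 -0.06 0 0.01")

```text
time: 11.95
position: [0.9999, 0.0753, 0.2945]
tool_rot: [0.697, 0.704, 0.1, 0.093]
ft_force: [0.1, -0.3, -2.3]
grip_width: 0.0134
grip_force: 55.0
```

>>> servo_tool(moves="0.03 0.4 -0.06 0 0.01; 0.03 0.4 -0.06 0 0.01")

```text
time: 12.12
position: [1.0068, 0.0766, 0.3044]
tool_rot: [0.695, 0.702, 0.112, 0.104]
ft_force: [0.1, -0.4, -3.0]
grip_width: 0.0138
grip_force: 55.0
```

>>> servo_tool(moves="0.03 0.4 -0.06 0 0.01; 0.03 0.4 -0.06 0 0.01")

```text
time: 12.28
position: [1.013, 0.0778, 0.316]
tool_rot: [0.693, 0.701, 0.124, 0.114]
ft_force: [-0.4, -0.2, -2.0]
grip_width: 0.0134
grip_force: 55.0
```

>>> servo_tool(moves="0.03 0.4 -0.06 0 0.01; 0.03 0.4 -0.06 0 0.01")

```text
time: 12.45
position: [1.0186, 0.0788, 0.3293]
tool_rot: [0.691, 0.699, 0.136, 0.124]
ft_force: [0.6, 0.2, -1.0]
grip_width: 0.0132
grip_force: 55.0
```

>>> servo_tool(moves="0.03 0.4 -0.06 0 0.01; 0.03 0.4 -0.06 0 0.01")

```text
time: 12.62
position: [1.0233, 0.0798, 0.344]
tool_rot: [0.689, 0.696, 0.148, 0.135]
ft_force: [-0.1, -0.1, -2.5]
grip_width: 0.0134
grip_force: 55.0
```

```bash
python3 st.py
```

```text
12.6167 [1.0233 0.0798 0.344 ] [-0.042  0.994  0.219  0.037  1.527 -0.046] toolx [-0.014  1.     0.017] tooly [0.92  0.006 0.392] toolz [ 0.392  0.021 -0.92 ] [-0.1 -0.1 -2.5] [ 0.07  0.43 -0.01] 0.0134
```

>>> servo_tool(moves="-0.1 0.4 -0.06 0 0.01; -0.1 0.4 -0.06 0 0.01")

```text
time: 12.78
position: [1.0287, 0.057, 0.3601]
tool_rot: [0.686, 0.695, 0.159, 0.145]
ft_force: [1.0, -0.5, -2.8]
grip_width: 0.0135
grip_force: 55.0
```

>>> servo_tool(moves="-0.1 0.2 -0.03 0 0.01; -0.1 0.2 -0.03 0 0.01")

```text
time: 12.95
position: [1.0333, 0.018, 0.3755]
tool_rot: [0.685, 0.691, 0.169, 0.155]
ft_force: [0.5, -1.5, -2.2]
grip_width: 0.0137
grip_force: 55.0
```

```bash
python3 st.py
```

```text
12.95 [1.0333 0.018  0.3755] [-0.111  0.968  0.218  0.07   1.498 -0.109] toolx [-0.013  1.     0.016] tooly [0.895 0.004 0.446] toolz [ 0.446  0.021 -0.895] [ 0.5 -1.5 -2.2] [-0.11  0.52 -0.06] 0.0137
```

Tilt is now 26.5°. I'll move beside the mouth so the wrist camera can look into it.

>>> servo_tool(moves="0.003 -0.015 -0.002 0 0.01; 0.012 -0.05 -0.008 0 0.01; 0.021 -0.09 -0.016 0 0.01; 0.03 -0.13 -0.024 0 0.01; 0.038 -0.17 -0.031 0 0.01; 0.047 -0.21 -0.038 0 0.01; 0.056 -0.25 -0.046 0 0.01; 0.065 -0.29 -0.053 0 0.01; 0.074 -0.33 -0.06 0 0.01; 0.083 -0.37 -0.067 0 0.01")

```text
time: 13.78
position: [0.6756, 0.0973, 0.2742]
tool_rot: [0.686, 0.691, 0.169, 0.155]
ft_force: [-0.5, 0.3, -3.1]
grip_width: 0.0137
grip_force: 55.0
```

>>> servo_tool(moves="0.009 -0.04 -0.007 0 0.01; 0.015 -0.065 -0.012 0 0.01; 0.016 -0.072 -0.014 0 0.01; 0.016 -0.072 -0.014 0 0.01; 0.016 -0.072 -0.014 0 0.01")

```text
time: 14.2
position: [0.6084, 0.1133, 0.2562]
tool_rot: [0.685, 0.691, 0.17, 0.156]
ft_force: [1.5, -0.7, -1.6]
grip_width: 0.0136
grip_force: 55.0
```

```bash
python3 st.py; python3 - <<'E'
from h import *
o,R=tool();m=cams.camera_model("wrist")
w=cams.camera("wrist");cv2.imwrite("pics/w4.png",w)
import pickle;pickle.dump((o,R,m),open("w4.pkl","wb"))
E
```

```text
14.2 [0.6084 0.1133 0.2562] [-0.009  0.336  1.777  0.048  0.564 -0.052] toolx [-0.013  1.     0.017] tooly [0.894 0.004 0.448] toolz [ 0.448  0.021 -0.894] [ 1.5 -0.7 -1.6] [-0.04  0.38  0.07] 0.0136
```

View pics/w4.png

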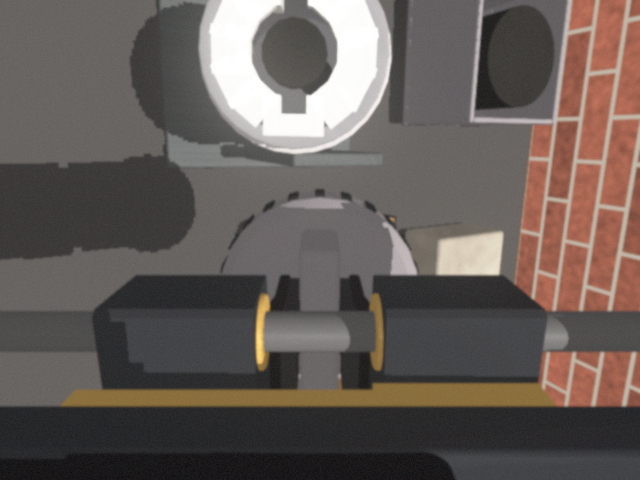

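The wrist view looks into the mouth: hole centre at about (294,51), slots at (294,5) and (294,103). The held bar's far end is at (320,232) and the body's rim at (320,193). I'll fit the hole and locate the filter in the tool frame.

```bash
python3 - <<'E'
from h import *
import pickle
from scipy.optimize import least_squares
o,R,m=pickle.load(open("w4.pkl","rb"));T=o["position"]
g=cv2.cvtColor(cv2.imread("pics/w4.png"),cv2.COLOR_BGR2GRAY)
print("col profile row51",g[51,200:400:6].tolist());print("row profile col294",g[0:150:5,294].tolist())
def tp(u,v,zt): # pixel -> tool coords on tool plane z=zt
    c,d=ray(m,u,v);c=R.T@(c-T);d=R.T@d;return c+d*(zt-c[2])/d[2]
print("bar end",tp(320,232,-.0235),"bar sides",tp(301,240,-.0235),tp(339,240,-.0235),"rim",tp(320,193,.0045))
a=.4538;n=np.array([-np.sin(a),0,np.cos(a)]);X=np.array([np.cos(a),0,np.sin(a)]);Y=np.array([0,1.,0])
b=(g<190).astype(np.uint8);b=b[:125]
k,lab,st,ce=cv2.connectedComponentsWithStats(b);L=lab[51,294];print(st[L],ce[L])
cs,_=cv2.findContours((lab==L).astype(np.uint8),cv2.RETR_EXTERNAL,cv2.CHAIN_APPROX_NONE)
p=max(cs,key=cv2.contourArea)[:,0].astype(float)
for h in (.150,.160,.165,.170,.18):
    M=np.array([.643,.225,h]);Q=[]
    for u,v in p:
        c,d=ray(m,u,v);q=c+d*(n@(M-c))/(n@d)-M;Q.append([q@X,q@Y])
    Q=np.array(Q);r0=Q-np.median(Q,0)
    s=Q[(abs(r0[:,0])>.011)]
    f=least_squares(lambda t:np.hypot(s[:,0]-t[0],s[:,1]-t[1])-t[2],[0,0,.0245],loss="soft_l1",f_scale=.001)
    C=M+f.x[0]*X+f.x[1]*Y
    print(h,"r",f.x[2]*1000,"centre",C.round(4),"h0",C[2].round(4))
E
```

```text
col profile row51 [173, 193, 250, 252, 252, 252, 254, 255, 252, 138, 127, 91, 86, 85, 85, 83, 82, 80, 83, 79, 80, 89, 127, 245, 254, 253, 253, 253, 252, 252, 192, 196, 107, 63]
row profile col294 [105, 102, 105, 101, 77, 78, 78, 80, 80, 77, 84, 82, 84, 86, 87, 86, 90, 90, 130, 134, 135, 134, 132, 250, 252, 252, 253, 239, 194, 190]
bar end [ 0.03424767  0.00139009 -0.0235    ] bar sides [ 0.03149822 -0.00492589 -0.0235    ] [ 0.03151254  0.00771249 -0.0235    ] rim [0.04288195 0.00139643 0.0045    ]
[ 252    0   85  114 6802] [294.12569832  52.70582182]
0.15 r 25.194628161735157 centre [0.6451 0.2261 0.151 ] h0 0.151
0.16 r 24.35947399392878 centre [0.6415 0.2245 0.1593] h0 0.1593
0.165 r 23.942127122132494 centre [0.6397 0.2237 0.1634] h0 0.1634
0.17 r 23.526305842619596 centre [0.6379 0.223  0.1675] h0 0.1675
0.18 r 22.694339511445204 centre [0.6343 0.2214 0.1758] h0 0.1758
```

```bash
python3 - <<'E'
from h import *
o,R=tool();T=o["position"];M=np.array([.6395,.2235,.165]);a=.4538;n=np.array([-np.sin(a),0,np.cos(a)])
tip=np.array([0,.0014,.0445])
for h in (.04,.012,0,-.016,-.02): print(h,(R.T@(M+h*n-T)-tip).round(4))
E
```

```text
0.04 [ 0.109  -0.0145  0.0131]
0.012 [ 0.1084 -0.0148  0.0411]
0 [ 0.1082 -0.015   0.0531]
-0.016 [ 0.1078 -0.0151  0.0691]
-0.02 [ 0.1078 -0.0152  0.0731]
```

>>> servo_tool(moves="0.02 -0.003 0 0 0.01; 0.055 -0.008 0 0 0.01; 0.09 -0.013 0 0 0.01; 0.108 -0.015 0 0 0.01; 0.108 -0.015 0.02 0 0.01; 0.108 -0.015 0.035 0 0.01; 0.108 -0.015 0.043 0 0.01; 0.108 -0.015 0.043 0 0.01; 0.108 -0.015 0.043 0 0.01")

```text
time: 15.0
position: [0.6116, 0.2229, 0.2109]
tool_rot: [0.685, 0.692, 0.168, 0.154]
ft_force: [-0.1, -0.2, -2.8]
grip_width: 0.0133
grip_force: 55.0
```

```bash
python3 st.py; python3 - <<'E'
from h import *
s=cams.camera("scene");d=cams.camera("side");w=cams.camera("wrist")
z=lambda i,x,y:cv2.resize(i[y:y+75,x:x+100],(400,300),interpolation=cv2.INTER_CUBIC)
cv2.imwrite("pics/c5.png",np.vstack([np.hstack([z(s,335,175),z(d,305,165)]),np.hstack([cv2.resize(w,(400,300)),cv2.resize(s,(400,300))])]))
E
```

```text
15.0 [0.6116 0.2229 0.2109] [ 0.212  0.451  1.733 -0.149  0.507  0.317] toolx [-0.013  1.     0.018] tooly [0.896 0.004 0.444] toolz [ 0.444  0.022 -0.896] [-0.1 -0.2 -2.8] [0.04 0.52 0.05] 0.0133
```

View pics/c5.png

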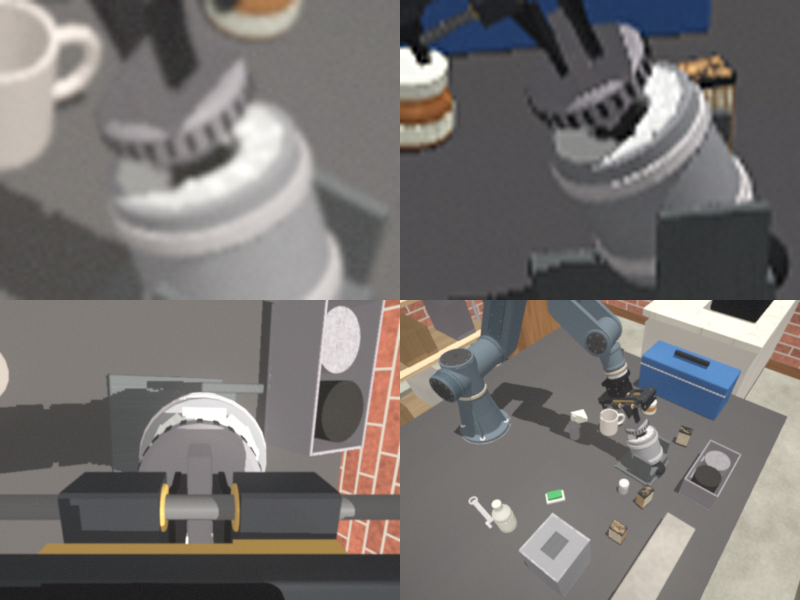

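The filter sits square over the mouth about 10 mm out: the filter centre and ring centre agree in the wrist view. Now I'll press in gently.

>>> servo_tool(moves="0 0 0.004 0 0.01; 0 0 0.007 0 0.01; 0 0 0.010 0 0.01; 0 0 0.012 0 0.01; 0 0 0.014 0 0.01; 0 0 0.016 0 0.01; 0 0 0.018 0 0.01; 0 0 0.018 0 0.01")

```text
time: 15.82
position: [0.6197, 0.2242, 0.1961]
tool_rot: [0.685, 0.692, 0.17, 0.155]
ft_force: [1.0, 0.4, 3.0]
grip_width: 0.014
grip_force: 55.0
```

```bash
cat >> st.py <<'E'
print("force tool",(R.T@o["ft_force"]).round(1),"mom tool",(R.T@o["moment"]).round(2),"along",((o["position"]-np.array([.6395,.2235,.165]))@np.array([-np.sin(.4538),0,np.cos(.4538)])).round(4))
E
python3 st.py
```

```text
15.8167 [0.6197 0.2242 0.1961] [ 0.211  0.482  1.731 -0.155  0.475  0.323] toolx [-0.014  1.     0.019] tooly [0.894 0.004 0.447] toolz [ 0.447  0.023 -0.894] [1.  0.4 3. ] [-0.09  0.06 -0.15] 0.014
force tool [ 0.4  2.3 -2.2] mom tool [ 0.06 -0.15  0.1 ] along 0.0366
```

The force matches the spring alone, so the lugs are in the slots. Pressing further.

>>> servo_tool(moves="0 0 0.003 0 0.01; 0 0 0.006 0 0.01; 0 0 0.009 0 0.01; 0 0 0.011 0 0.01; 0 0 0.012 0 0.01; 0 0 0.013 0 0.01; 0 0 0.013 0 0.01")

```text
time: 16.4
position: [0.6247, 0.2256, 0.1863]
tool_rot: [0.685, 0.692, 0.171, 0.155]
ft_force: [-8.7, 2.7, 17.0]
grip_width: 0.0138
grip_force: 55.0
```

```bash
python3 st.py
```

```text
16.4 [0.6247 0.2256 0.1863] [ 0.211  0.502  1.728 -0.159  0.456  0.327] toolx [-0.015  1.     0.02 ] tooly [0.894 0.005 0.448] toolz [ 0.448  0.025 -0.894] [-8.7  2.7 17. ] [ 0.05  0.42 -0.17] 0.0138
force tool [  3.2  -0.2 -19.1] mom tool [ 0.41 -0.03  0.18] along 0.0257
```

>>> servo_tool(moves="0 0 0.001 0 0.01; 0 0 0.002 0 0.01; 0 0 0.002 0 0.01")

```text
time: 16.65
position: [0.6252, 0.2263, 0.1854]
tool_rot: [0.684, 0.692, 0.171, 0.155]
ft_force: [-12.0, 3.1, 22.5]
grip_width: 0.0134
grip_force: 55.0
```

```bash
python3 st.py
```

```text
16.65 [0.6252 0.2263 0.1854] [ 0.212  0.504  1.728 -0.159  0.454  0.328] toolx [-0.015  1.     0.021] tooly [0.894 0.004 0.449] toolz [ 0.448  0.025 -0.894] [-12.    3.1  22.5] [ 0.28  0.68 -0.09] 0.0134
force tool [  3.8  -0.6 -25.4] mom tool [0.67 0.21 0.23] along 0.0246
```

It's seated at 25 N. Now the first part of the twist.

>>> servo_tool(moves="0 0 0.001 4 0.01; 0 0 0.001 9 0.01; 0 0 0.001 14 0.01; 0 0 0.001 19 0.01; 0 0 0.001 24 0.01; 0 0 0.001 24 0.01")

```text
time: 17.15
position: [0.6268, 0.2259, 0.1862]
tool_rot: [0.813, 0.534, 0.201, 0.117]
ft_force: [-13.5, 0.8, 27.2]
grip_width: 0.0138
grip_force: 55.1
```

```bash
cat >> st.py <<'E'
print("spin",np.degrees(np.arctan2(R[:,0]@np.array([.894,0,.447]),R[1,0])).round(1))
E
python3 st.py
```

```text
17.15 [0.6268 0.2259 0.1862] [ 0.211  0.505  1.726 -0.162  0.451  0.749] toolx [0.349 0.915 0.202] tooly [ 0.821 -0.402  0.405] toolz [ 0.452  0.025 -0.892] [-13.5   0.8  27.2] [-0.26  0.24 -0.01] 0.0138
force tool [  1.6  -0.4 -30.4] mom tool [ 0.12 -0.32 -0.1 ] along 0.0246
spin 23.7
```

>>> servo_tool(moves="0 0 0.001 6 0.01; 0 0 0.001 12 0.01; 0 0 0.001 18 0.01; 0 0 0.001 24 0.01; 0 0 0.001 30 0.01; 0 0 0.001 36 0.01; 0 0 0.001 42 0.01; 0 0 0.001 48 0.01; 0 0 0.001 53 0.01; 0 0 0.001 53 0.01")

```text
time: 17.98
position: [0.6305, 0.2265, 0.188]
tool_rot: [0.965, 0.116, 0.236, 0.015]
ft_force: [-12.1, 1.4, 29.8]
grip_width: 0.0138
grip_force: 55.7
```

```bash
python3 st.py
```

```text
17.9833 [0.6305 0.2265 0.188 ] [ 0.211  0.505  1.722 -0.164  0.446  1.673] toolx [0.861 0.231 0.452] tooly [ 0.217 -0.973  0.083] toolz [ 0.459  0.026 -0.888] [-12.1   1.4  29.8] [-0.65 -0.48  0.04] 0.0138
force tool [  3.4  -1.5 -32. ] mom tool [-0.65  0.33 -0.35] along 0.0246
spin 76.6
```

>>> servo_tool(moves="0 0 0.001 2 0.01; 0 0 0.001 4 0.01; 0 0 0.001 6 0.01; 0 0 0.001 8 0.01; 0 0 0.001 8 0.01")

```text
time: 18.4
position: [0.6304, 0.2263, 0.1877]
tool_rot: [0.97, 0.051, 0.237, -0.001]
ft_force: [-15.5, 0.3, 35.1]
grip_width: 0.0136
grip_force: 56.2
```

```bash
python3 st.py
```

```text
18.4 [0.6304 0.2263 0.1877] [ 0.211  0.506  1.723 -0.166  0.446  1.81 ] toolx [0.883 0.098 0.459] tooly [ 0.098 -0.995  0.022] toolz [ 0.459  0.026 -0.888] [-15.5   0.3  35.1] [-0.91 -0.28  0.42] 0.0136
force tool [  2.5  -1.  -38.3] mom tool [-0.64  0.2  -0.8 ] along 0.0244
spin 84.4
```

>>> servo_tool(moves="0 0 0 2 0.01; 0 0 0 4 0.01; 0 0 0 4 0.01")

```text
time: 18.65
position: [0.6303, 0.2253, 0.1876]
tool_rot: [0.972, 0.018, 0.236, -0.008]
ft_force: [-16.3, -3.2, 35.4]
grip_width: 0.0142
grip_force: 57.3
```

```bash
python3 st.py
```

```text
18.65 [0.6303 0.2253 0.1876] [ 0.21   0.505  1.723 -0.168  0.447  1.879] toolx [0.888 0.03  0.459] tooly [ 0.038 -0.999 -0.007] toolz [ 0.459  0.024 -0.888] [-16.3  -3.2  35.4] [-1.4  -0.32  0.56] 0.0142
force tool [  1.7   2.3 -39. ] mom tool [-0.99  0.27 -1.14] along 0.0244
spin 88.3
```

The torque has risen to 1.1 N·m, so it's at the stop. I'll ease off axially, then pull slightly to test the lock.

>>> servo_tool(moves="0 0 -0.003 -1 0.01; 0 0 -0.006 -2 0.01; 0 0 -0.009 -3 0.01; 0 0 -0.011 -4 0.01; 0 0 -0.013 -4 0.01; 0 0 -0.013 -4 0.01")

```text
time: 19.15
position: [0.6253, 0.2237, 0.1911]
tool_rot: [0.971, 0.048, 0.232, -0.0]
ft_force: [10.5, -1.6, -6.9]
grip_width: 0.0135
grip_force: 54.9
```

```bash
python3 st.py
```

```text
19.15 [0.6253 0.2237 0.1911] [ 0.209  0.495  1.727 -0.16   0.461  1.807] toolx [0.888 0.094 0.451] tooly [ 0.094 -0.995  0.022] toolz [ 0.451  0.023 -0.892] [10.5 -1.6 -6.9] [-0.58 -1.29 -0.12] 0.0135
force tool [ 6.1  2.4 10.8] mom tool [-0.69  1.22 -0.19] along 0.0297
spin 84.6
```

It's locked: it rose 5 mm and holds against a 10.8 N pull. Release and retreat.

>>> servo_tool(moves="-0.002 -0.001 0.003 0 0.01; -0.002 -0.001 0.003 0 0.05; -0.002 -0.001 0.003 0 0.05; -0.002 -0.001 0.003 0 0.05; -0.002 -0.001 0.003 0 0.05; -0.002 -0.001 0.003 0 0.05; -0.002 -0.001 -0.01 0 0.05; -0.002 -0.001 -0.04 0 0.05; -0.002 -0.001 -0.08 0 0.05; -0.002 -0.001 -0.10 0 0.05")

```text
time: 19.98
position: [0.5734, 0.2231, 0.2829]
tool_rot: [0.972, 0.048, 0.23, -0.001]
ft_force: [0.3, 0.9, -0.5]
grip_width: 0.0495
grip_force: 0.0
```

```bash
python3 st.py; python3 - <<'E'
from h import *
s=cams.camera("scene");d=cams.camera("side");w=cams.camera("wrist")
z=lambda i,x,y:cv2.resize(i[y:y+75,x:x+100],(400,300),interpolation=cv2.INTER_CUBIC)
cv2.imwrite("pics/c6.png",np.vstack([np.hstack([z(s,335,175),z(d,305,165)]),np.hstack([cv2.resize(w,(400,300)),cv2.resize(s,(400,300))])]))
E
```

```text
19.9833 [0.5734 0.2231 0.2829] [ 0.229  0.305  1.734 -0.13   0.648  1.787] toolx [0.89  0.092 0.447] tooly [ 0.093 -0.995  0.02 ] toolz [ 0.446  0.024 -0.894] [ 0.3  0.9 -0.5] [0.02 0.37 0.01] 0.0495
force tool [ 0.1 -0.9  0.6] mom tool [ 0.06 -0.36  0.01] along 0.1349
spin 84.7
```

View pics/c6.png

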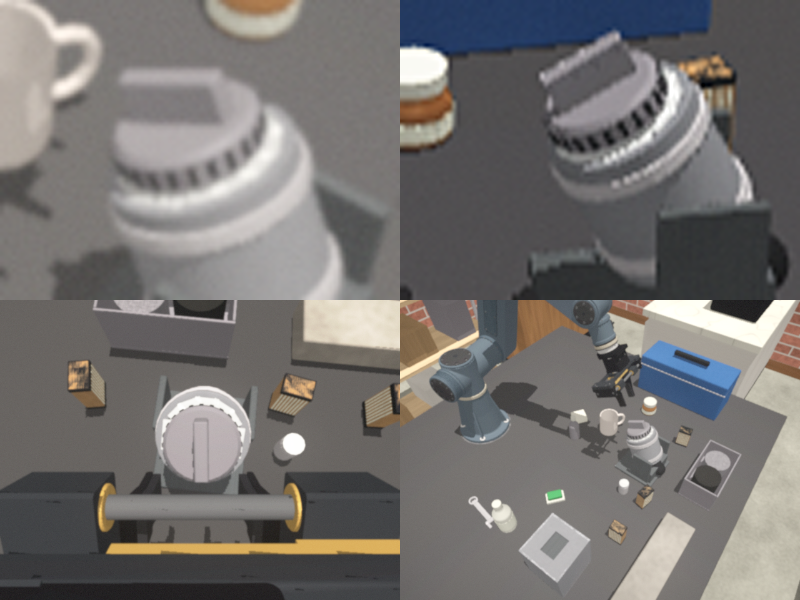

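The filter sits flush in the head with its bar turned fore-and-aft. The flap is shut, the bystanders are in place and the robot is clear.

```bash
python3 -c "
from rig import job
print(job.hand_in())"
```

```text
the job is handed in; nothing more can be done
None
```

I posted the cassette into the waste box and the flap shut behind it, then locked the fresh filter in the tilted head (it held a pull of about 11 N), and handed the job in at about 20 s; no verdict was returned.

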